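Clamp the tube rack on the bench shaker

TASK

The rack of culture tubes on the shaker is still loose in its clamp. Slide that clamp's pusher bar along its rail until the rack is held snugly between the bar and the fixed fence, then turn the clamp's knob clockwise (seen from above) until it is tight, and let go. The rack must stay upright in its place.

Things in the scene. Friction and masses are not known exactly. Their poses are not given: they have to be found in the camera images.
- tube_rack: Low wire rack with ten white-capped culture tubes, one loose rigid piece, 0.3 kg, 105 mm (x) by 70 mm (y, the sliding direction), 95 mm high. Origin: centre of its underside. It stands on its clamp's base plate 5 to 25 mm short of the fixed fence and slides there when the bar pushes it. A like clamp beside it already holds a storage box: not part of the job.
- knob_grip (a point): Point on the knob's axis at grip height; rides with the carriage, does not turn with the knob. z up, y the way the bar slides to the rack. Knob: black upright wing, 14 mm thick, 42 long, 38 tall, on a 44 mm disc; the point is 23 mm over the disc's top, 15 below the wing's top. The bar's face, 100 mm wide, is 75 mm ahead (+y). One grip serves to slide, then turn.
- bar (a joint): Travel of the carriage with its pusher bar and knob, in m, growing towards the rack and the fence. When the rack is held without play between bar and fence it reads 0.090. With the knob loose it slides with about 2 N; with the knob tight it is held fast.
- knob (a joint): Angle of the knob, rad, growing clockwise from above: the wing lies along knob_grip's y axis at 0 (loose) and has turned clockwise by this angle. It starts to grip at about 0.6, is tight above 1.0, stops at 1.4; takes 0.1 to 0.2 N m and stays where it is left.

How it is judged:
By the outcome, as a careful person would: the job done as asked, in the order asked, and still so for the second after the job is handed in, with the robot touching nothing.
It also fails if it takes over 35 s, if anything falls off the work surface, if the arm or the gripper's body presses on something with over 40 N, if the wrist force passes 120 N, or if a joint passes its speed limit or range.

ROBOT

A 6-joint arm with a two-finger parallel gripper is mounted at the origin on the work surface. World frame = base frame: x ahead of the robot, y to its left, z up, the work surface at z = 0. Lengths are in mm, angles in rad, forces in N, time in s.
With the tool pointing down it reaches from about 275 to 1000 mm from the base axis. Payload 8.4 kg.
Tool frame: the origin (TCP) lies at the very end of the fingers, on their centre line; the grasp point (between the pads) lies arm.grasp_offset behind it (arm.grasp_offset is the distance from the TCP to the grasp point, in mm); z points along the fingers, y is the line along which they close (so a half turn about z gives the same grasp; the last joint's range is limited). The gripper opens to 85 mm and grips with 20 to 120 N. Pads are 22 mm wide; open, the fingers measure 114 mm over their backs; the gripper's body (76 mm by 85 mm) begins 54 mm behind the grasp point. The pads swing forward as they close: fully open they stand 13 mm farther back than shut.
Start: joints at [1.138, 0.353, 1.633, -0, 1.155, -0.002], TCP at [260.997, 567.898, 197.881] pointing down, gripper open.
Joint ranges: [-2.63, 2.63], [-0.92, 2.1], [0.06, 2.66], [-1.3, 4.44], [0, 2.69], [-3.02, 3.02]. Speed limits (rad/s): [2.22, 2.22, 2.79, 3.14, 3.14, 3.14].

INTERFACE

Orientations are given as a unit quaternion [w, x, y, z].
In Python, from plant import arm gives the robot as it stands. The module is installed in compiled form; this text tells all that it offers.
- The arm moves only by the tool send_rows, never from a script. Its argument "deltas" is a list of rows, each a list of 2 entries, a list of its own where there are three numbers: the shift along the tool's x, y, z each as a share of 0.5 m, from -1 to 1, then the turn, a rotation vector about the tool's x, y, z each as a share of 90 degrees, from -1 to 1. A call has 1 to 5 rows; each row shifts and turns the commanded pose from where the row before left it, along the tool's axes as they then stand; what a row does not reach is not made up. A row lasts 1/8 s, in which the tool goes at most 62.5 mm and 10.7 degrees, less where a joint would pass 70% of its speed; a pose out of reach is approached as far as the arm can. A call with a number of a shift or a turn outside -1 to 1 is refused whole. A call with a gripper value outside its range is refused whole. "claw" is the finger opening in mm, from 0 to 85.4, set as the call begins (left out, the last holds). The fingers move at their own pace and stop on an object; "squeeze" is the grip in N (left out, the last holds). Time passes only in rows, so rows that do not move let the fingers close. It gives the time, the measured TCP pose, the force, the opening and the grip force at its end, in the units of the state.
- arm.get_state(): the state, without advancing time (a new reading comes with each control period).
- arm.snapshot(name): name is "scene" or "top" or "wrist"; returns the picture (384x512x3 uint8, red, green, blue); there is no depth.
- arm.camera_info(name): a dict with "intrinsics" (3x3 intrinsics, pixels), "R" (3x3) and "t" (3): a world point X has camera coordinates R X + t; the wrist camera has in their place "mount" (4x4, takes a point from camera to tool coordinates, whose origin is the TCP and whose axes are the flange's). Camera axes: x right, y down, z forward; pixel columns grow to the right and rows downward; lengths in mm; the calibration is good to about 2 mm. The wrist camera is an equidistant fisheye: a pixel r from the principal point sees the ray r / f radians off the axis. A picture is of the moment at which its call begins: read the wrist's pose just before it. camera_info takes no time and is no camera call.
- arm.close_job(): hands the job in; it is judged then, once.
The state is a dict: "clock": time; "qpos": joint angles; "joint_velocities": joint speeds; "effort": joint torques, N m; "eef_pos": TCP position; "orientation": TCP orientation; "ft_force": force on the tool from outside, world axes, zero at the start; "ft_torque": the same for the moment, N m; "grip_width": opening from 0.0 (shut) to 1.0 (fully open); "finger_force": force on a finger pad.
Only numpy, scipy, OpenCV 4.12 (cv2) and the standard library are available. Lean on these libraries where they do the work, as an engineer would, in place of code of your own. Each camera call takes 0.05 s, during which the arm holds its last target. There are 200 camera calls.

## Working session

There is one attempt and no reset: what is moved stays moved. The work goes in short steps, Python scripts to look and compute and a tool call to move; the robot and the scene stay as the last step left them, time stands still between calls to the robot, and variables do not carry over. Pictures are saved under pics/ and viewed, at most 10 in all, crops included, and the job is handed in when it is done.

Besides the shell and the picture viewer there is one more tool, called after "Call:" as name(argument=value, ...) on one line, values as JSON. send_rows: Moves the arm, as the interface text tells. Its arguments: {"type":"object","properties":{"deltas":{"type":"array","items":{"type":"array"}},"claw":{"type":"number"},"squeeze":{"type":"number"}},"required":["deltas"]}

```bash
mkdir -p pics
python3 - <<'E'
from plant import arm
import cv2,numpy as np
s=arm.get_state();print(s,arm.grasp_offset)
ims=[]
for n in("scene","top","wrist"):
    im=arm.snapshot(n)[:,:,::-1];cv2.imwrite(f"pics/{n}0.png",im)
    i=arm.camera_info(n);print(n,{k:np.round(v,3).tolist() for k,v in i.items() if not isinstance(v,str)})
E
```

```text
{'clock': 0.0, 'qpos': array([ 1.13758975e+00,  3.53659203e-01,  1.63413031e+00,  6.05221693e-06,
        1.15521745e+00, -2.39272195e-03]), 'joint_velocities': array([-0.00070662,  0.00163214, -0.00029578,  0.00101256, -0.00024702,
       -0.00099772]), 'effort': array([ 2.52033613e-03, -6.05252194e+01, -3.42070198e+01,  1.76891635e-04,
        9.26293375e-03,  3.71538704e-05]), 'eef_pos': array([260.77892053, 567.41506398, 197.15645583]), 'orientation': array([-1.55505811e-04,  2.13746111e-01,  9.76888991e-01, -6.89851582e-04]), 'ft_force': array([ 0.51247604,  0.02948446, -0.14557813]), 'ft_torque': array([-0.0366147 ,  0.04207256,  0.03888293]), 'finger_force': 0.0, 'grip_width': 1.0014424850475807} 18.700000000000003
scene {'intrinsics': [[428.933, 0.0, 260.914], [0.0, 428.933, 189.759], [0.0, 0.0, 1.0]], 'R': [[0.486, 0.874, -0.013], [0.625, -0.358, -0.693], [-0.611, 0.329, -0.72]], 't': [-271.111, -227.825, 1132.151]}
top {'intrinsics': [[351.496, 0.0, 255.161], [0.0, 351.496, 193.845], [0.0, 0.0, 1.0]], 'R': [[-0.029, -1.0, -0.002], [-0.979, 0.029, -0.199], [0.199, -0.004, -0.98]], 't': [13.944, 577.679, 698.582]}
wrist {'intrinsics': [[297.319, 0.0, 249.894], [0.0, 297.319, 192.158], [0.0, 0.0, 1.0]], 'mount': [[0.0, -0.955, -0.296, 74.935], [1.0, 0.0, -0.001, -0.549], [0.001, -0.296, 0.955, -176.618], [0.0, 0.0, 0.0, 1.0]]}
```

View pics/scene0.png

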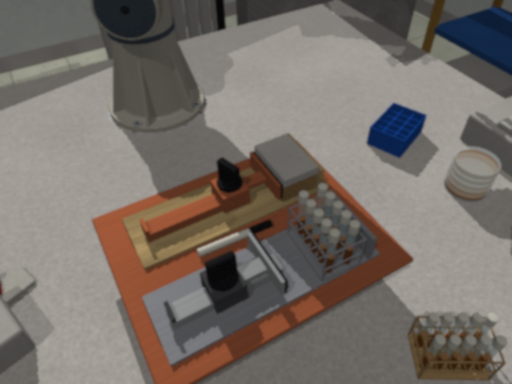

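View pics/top0.png

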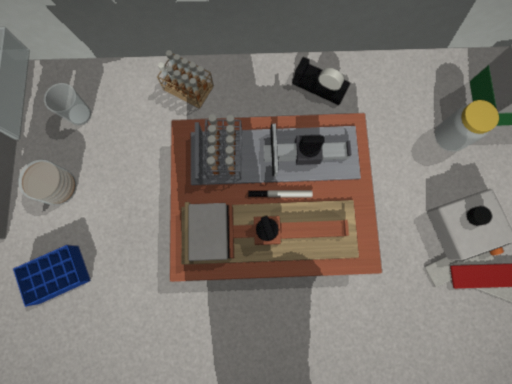

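View pics/wrist0.png

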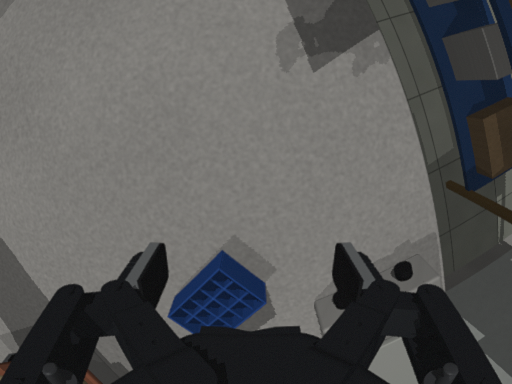

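The scene view shows the rack clamp's knob at about (222,270), with the box clamp's knob at (230,178) to leave alone. In the top view the knob is at (311,146), the bar at (275,150), the rack at (222,150) and the fence at about x=196. The sliding direction is image left, which is roughly world +y. The wrist view shows only the blue tray and no clamp.

Run:
```python
import cv2,numpy as np
a=cv2.imread("pics/scene0.png")[220:320,150:300];b=cv2.imread("pics/top0.png")[100:200,230:380]
f=lambda i:cv2.convertScaleAbs(cv2.resize(i,(750,500),interpolation=cv2.INTER_CUBIC)[:, :],alpha=1.5,beta=10)
c=np.hstack([cv2.resize(f(a),(400,267)),cv2.resize(f(b),(400,267))])
cv2.imwrite("pics/c0.png",c)
for n,(r0,r1,c0,c1) in {"scene":(240,310,195,255),"top":(130,170,290,330)}.items():
    im=cv2.imread(f"pics/{n}0.png");m=(im.max(2)<35).astype(np.uint8);m2=np.zeros_like(m);m2[r0:r1,c0:c1]=m[r0:r1,c0:c1]
    k,l,st,ce=cv2.connectedComponentsWithStats(m2);j=1+st[1:,4].argmax();print(n,st[j],ce[j])
    pts=cv2.findContours((l==j).astype(np.uint8),0,2)[0][0];print(cv2.approxPolyDP(pts,1.5,True)[:,0].tolist())
```

```text
scene [206 253  33  40 970] [222.44536082 273.18762887]
[[232, 253], [228, 253], [206, 264], [208, 282], [214, 290], [223, 292], [231, 289], [238, 282]]
top [299 136  25  21 418] [310.26315789 145.00239234]
[[302, 136], [299, 142], [300, 151], [307, 156], [315, 155], [320, 148], [323, 138], [320, 136]]
```

View pics/c0.png

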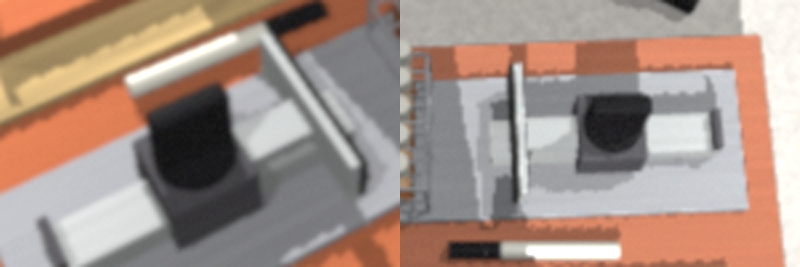

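The crop shows the wing with its top edge centred at about scene (221,259) and top (311.5,139). It lies along the rail, so the knob is loose. The marker pen lies beside the bar's path, not in it.

```bash
cat > h.py <<'E'
from plant import arm
import numpy as np
from scipy.spatial.transform import Rotation as Ro
def ray(n,u,v):
    i=arm.camera_info(n);R=np.array(i["R"]);t=np.array(i["t"])
    d=R.T@np.linalg.solve(np.array(i["intrinsics"]),[u,v,1]);return -R.T@t,d/np.linalg.norm(d)
def tri(p,q):
    a,d=ray("scene",*p);b,e=ray("top",*q)
    s=np.linalg.lstsq(np.c_[d,-e],b-a,rcond=None)[0];P,Q=a+s[0]*d,b+s[1]*e
    return (P+Q)/2,np.linalg.norm(P-Q)
def plane(n,u,v,z):
    a,d=ray(n,u,v);return a+d*(z-a[2])/d[2]
E
python3 - <<'E'
from h import *
print("wing top",tri((221,259),(311.5,139)))
for z in(80,100,120):print(z,plane("scene",221,259,z),plane("top",311.5,139,z))
# board edges (rail direction) in top: board corners
for p in((171,121),(366,113),(380,273),(170,279)):print(p,plane("top",*p,15))
print("blue-grey plate corners");
for p in((192,128),(359,126),(360,180),(192,184)):print(plane("top",*p,20))
print("bar top ends",plane("top",273.5,124,70),plane("top",275,174,70))
E
```

```text
wing top (array([ 652.17284372, -109.55847871,  184.43163041]), np.float64(0.7810128767726373))
80 [582.27830169 -86.08052937  80.        ] [ 690.56373915 -127.7087262    80.        ]
100 [595.63514958 -90.64591405 100.        ] [ 683.23782329 -124.16271531  100.        ]
120 [608.99199747 -95.21129874 120.        ] [ 675.91190743 -120.61670441  120.        ]
(171, 121) [769.3580954 192.1755473  15.       ]
(366, 113) [ 775.89233177 -273.28619786   15.        ]
(380, 273) [ 402.91347301 -269.57007314   15.        ]
(170, 279) [403.32165636 187.40250373  15.        ]
blue-grey plate corners
[748.1265758  141.16153011  20.        ]
[ 741.45695713 -252.0778787    20.        ]
[ 610.8440857  -242.89141771   20.        ]
[612.69897865 140.20489545  20.        ]
bar top ends [731.56665555 -47.7686647   70.        ] [617.58605721 -46.51715564  70.        ]
```

The knob top triangulates to (652,-110,184) with a 0.8 mm ray gap. Scaling by the bar's 100 mm width independently gives a bar top near 160, so the heights agree. I need a 65° clockwise turn of the tool, after which tool x points along world +y. I'll lift and turn first.

Call:
send_rows(deltas=[[[0,0,-0.06],[0,0,0.115]],[[0,0,-0.06],[0,0,0.115]],[[0,0,-0.06],[0,0,0.115]],[[0,0,-0.06],[0,0,0.115]],[[0,0,0],[0,0,0.115]]], claw=70)

```text
clock: 0.78
eef_pos: [261.5, 569.0, 320.6]
orientation: [-0.001, 0.621, 0.784, 0.002]
ft_force: [0.1, -0.1, -0.3]
grip_width: 0.822
finger_force: 0.0
```

Call:
send_rows(deltas=[[[0,0,0],[0,0,0.115]],[[0,0.06,0],[0,0,0.035]],[[0,0.1,0],[0,0,0]],[[-0.1,0.05,0],[0,0,0]],[[-0.1,0.05,0],[0,0,0]]])

```text
clock: 1.4
eef_pos: [391.8, 468.4, 316.9]
orientation: [0.0, 0.707, 0.708, -0.001]
ft_force: [0.3, 0.4, -0.0]
grip_width: 0.824
finger_force: 0.0
```

Need x +260, y −578.

Call:
send_rows(deltas=[[[-0.1,0.06,0],[0,0,0]],[[-0.1,0.06,0],[0,0,0]],[[-0.1,0.06,0],[0,0,0]],[[-0.1,0.06,0],[0,0,0]],[[-0.1,0.06,0],[0,0,0]]])

```text
clock: 2.02
eef_pos: [542.0, 218.1, 317.8]
orientation: [-0.0, 0.707, 0.708, -0.0]
ft_force: [0.9, 1.1, 0.5]
grip_width: 0.818
finger_force: 0.0
```

Call:
send_rows(deltas=[[[-0.1,0.06,0],[0,0,0]],[[-0.1,0.06,0],[0,0,0]],[[-0.1,0.06,0],[0,0,0]],[[-0.1,0.02,0],[0,0,0]],[[-0.1,0.02,0],[0,0,0]]])

```text
clock: 2.65
eef_pos: [651.8, -31.8, 317.4]
orientation: [-0.0, 0.707, 0.707, -0.0]
ft_force: [0.2, 0.4, -0.4]
grip_width: 0.817
finger_force: 0.0
```

Call:
send_rows(deltas=[[[-0.1,0,0],[0,0,0]],[[-0.06,0,0.05],[0,0,0]],[[0,0,0.02],[0,0,0]],[[0,0,0],[0,0,0]]])

```text
clock: 3.15
eef_pos: [651.2, -109.3, 281.9]
orientation: [-0.001, 0.707, 0.707, -0.0]
ft_force: [0.0, 0.4, 0.0]
grip_width: 0.822
finger_force: 0.0
```

Run:
```python
from h import *
import cv2
s=arm.get_state();print(s["clock"],s["eef_pos"],s["orientation"],s["qpos"])
cv2.imwrite("pics/w1.png",arm.snapshot("wrist")[:,:,::-1])
```

```text
3.15 [ 651.19503665 -109.31536909  281.87942431] [-9.96227035e-04  7.06757516e-01  7.07455069e-01 -3.82071330e-04] [-1.68890299e-01  3.47263872e-01  1.45473220e+00  5.41687465e-04
  1.34166434e+00 -1.70000369e-01]
```

View pics/w1.png

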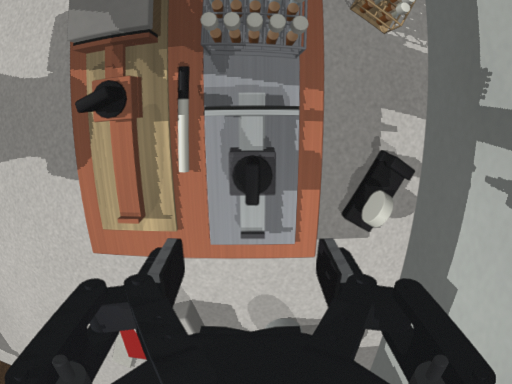

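The wrist view shows the knob wing along the rail at about (252,180), and the bar's top edge running from (205,108) to (299,112). The rack stands upright beyond the bar, and the view has almost no yaw error.

```bash
cat >> h.py <<'E'
def wr(u,v,z,pos,q):
    i=arm.camera_info("wrist");K=np.array(i["intrinsics"]);M=np.array(i["mount"])
    d=np.array([u-K[0,2],v-K[1,2]]);r=np.hypot(*d);th=r/K[0,0]
    c=np.r_[d/r*np.sin(th),np.cos(th)]
    R=Ro.from_quat(np.roll(q,-1)).as_matrix()
    o=R@M[:3,3]+pos;w=R@M[:3,:3]@c
    return o+w*(z-o[2])/w[2]
E
python3 - <<'E'
from h import *
import cv2
s=arm.get_state();P,q=s["eef_pos"],s["orientation"]
im=cv2.imread("pics/w1.png");g=im.max(2)[140:215,225:280]
for r in range(0,75,4):print(140+r,''.join('#' if x<14 else '+' if x<24 else 'o' if x<60 else '.' for x in g[r]))
for z in(150,160,170):print("bar",z,wr(205,108,z,P,q),wr(299,112,z,P,q))
for p in((252,155),(252,185),(252,205)):print("wing184",p,wr(*p,184,P,q))
for p in((204,75),(300,75),(210,243),(297,243)):print("plate",wr(*p,105,P,q))
E
```

```text
140 .......................................................
144 .......................................................
148 ......ooooooo............................oooooooo......
152 .......................................................
156 ...................ooooooooooooooooooo.................
160 .............ooooooooooo++++++++++oooooooooooooooo.....
164 ..........ooooooooooooooooooooooo++ooooooooooooooo.....
168 ........oooooooooooooooooooooooooo+ooooooooooooooo.....
172 .......ooooooooooooooooooooooooooo+ooooooooooooooo.....
176 .......ooooooooooooooooooooooooooo+ooooooooooooooo.....
180 ........oooooooooooooooooooooooooooooooooooooooooo.....
184 .........ooooooooooooooooooooooooooooooooooooooooo.....
188 ............oooooooooooooooooooooooooooooooooooooo.....
192 ..................oooooooooooooooooooooooooooooooo.....
196 .....................ooooooooooooo.....................
200 .....................ooooooooooooo.....................
204 .......................ooooooooo.......................
208 .......................................................
212 .......................................................
bar 150 [605.21909824 -39.14077829 150.        ] [702.65277126 -43.0252183  150.        ]
bar 160 [606.72523894 -38.98734348 160.        ] [701.01094152 -42.74628168 160.        ]
bar 170 [608.23137965 -38.83390867 170.        ] [699.36911179 -42.46734505 170.        ]
wing184 (252, 155) [653.75916021 -83.17699958 184.        ]
wing184 (252, 185) [ 653.86645711 -112.47166015  184.        ]
wing184 (252, 205) [ 653.94914526 -132.91416925  184.        ]
plate [ 5.97614917e+02 -4.51764868e-02  1.05000000e+02]
plate [7.10577807e+02 3.76843341e-01 1.05000000e+02]
plate [ 598.51666834 -215.6047889   105.        ]
plate [ 715.28687165 -215.53338495  105.        ]
```

The bar centre and the wing agree at x≈653.9, with the knob axis at y≈−112. I'll descend to TCP z≈154.

Call:
send_rows(deltas=[[[-0.005,0.005,0.07],[0,0,0.01]],[[0,0,0.07],[0,0,0]],[[0,0,0.07],[0,0,0]],[[0,0,0.046],[0,0,0]],[[0,0,0],[0,0,0]]])

```text
clock: 3.82
eef_pos: [653.6, -111.1, 154.0]
orientation: [-0.001, 0.712, 0.702, -0.001]
ft_force: [0.0, -0.1, 1.1]
grip_width: 0.818
finger_force: 0.0
```

Call:
send_rows(deltas=[[[0,0,0],[0,0,0]],[[0,0,0],[0,0,0]],[[0,0,0],[0,0,0]],[[0,0,0],[0,0,0]],[[0,0,0],[0,0,0]]], claw=0, squeeze=40)

```text
clock: 4.45
eef_pos: [654.3, -112.6, 155.0]
orientation: [0.0, 0.712, 0.702, 0.0]
ft_force: [-0.3, -0.7, 0.4]
grip_width: -0.002
finger_force: 0.0
```

Run:
```python
from h import *
import cv2
s=arm.get_state();print(s["clock"],s["eef_pos"],s["orientation"],s["ft_force"],s["ft_torque"],s["grip_width"],s["finger_force"])
cv2.imwrite("pics/w2.png",arm.snapshot("wrist")[:,:,::-1])
```

```text
4.45 [ 654.27270401 -112.57833315  155.01121997] [4.98715577e-05 7.12276234e-01 7.01899253e-01 4.54169521e-05] [-0.33830968 -0.72821905  0.43048638] [ 0.01539948 -0.02266273 -0.00967197] -0.0015119288326242205 0.0
```

View pics/w2.png

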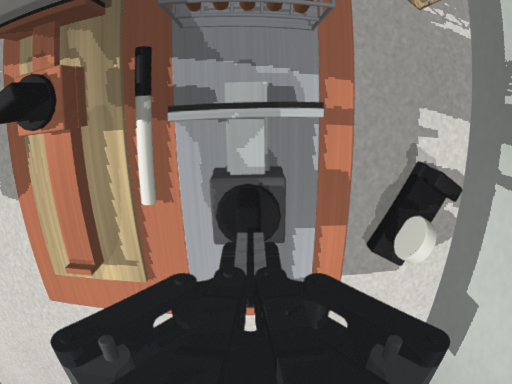

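It missed: the fingers are fully shut, and in this view the disc at (248,210) lies well below and ahead of the tips at about (250,235). The bar runs from (168,115) to (323,107). I'll triangulate the heights from the two wrist views.

Run:
```python
from h import *
P1=np.array([651.2,-109.3,281.9]);q1=np.array([-1e-3,.70676,.70746,-4e-4])
P2=np.array([654.27,-112.58,155.0]);q2=np.array([0,.71228,.7019,0])
def t2(a,b):
    L=[]
    for p,P,q in((a,P1,q1),(b,P2,q2)):
        x0=wr(*p,0,P,q);x1=wr(*p,100,P,q);d=x1-x0;d/=np.linalg.norm(d);L.append((x0,d))
    (a,d),(b,e)=L;s=np.linalg.lstsq(np.c_[d,-e],b-a,rcond=None)[0];A,B=a+s[0]*d,b+s[1]*e
    return np.round((A+B)/2,1),np.linalg.norm(A-B).round(1)
print("barL",t2((205,108),(168,112)));print("barR",t2((299,112),(323,108)))
print("disc",t2((252,172),(248,211)))
print("carriage corner TL",t2((230,150),(212,170)),"TR",t2((275,150),(285,170)))
for z in(40,60,80,100,120):print(z,wr(168,115,z,P2,q2),wr(323,108,z,P2,q2),wr(248,211,z,P2,q2), wr(205,108,z,P1,q1)[:2],wr(299,112,z,P1,q1)[:2])
```

```text
barL (array([604.7, -40.5, 149.9]), np.float64(2.2))
barR (array([703.5, -42.3, 138.3]), np.float64(2.7))
disc (array([ 653.3, -108.6,  146. ]), np.float64(0.1))
carriage corner TL (array([626.4, -89.6, 108.5]), np.float64(2.6)) TR (array([681.8, -90.8, 104.3]), np.float64(1.3))
40 [573.91457888 -46.80126496  40.        ] [727.61596492 -42.44342401  40.        ] [ 651.91336304 -149.00777356   40.        ] [587.96007634 -40.99377302] [719.72065163 -46.3520801 ]
60 [579.5117486  -46.19130637  60.        ] [722.67188818 -42.13233764  60.        ] [ 652.16117041 -141.38822302   60.        ] [591.00254961 -40.6962403 ] [716.46755243 -45.79852535]
80 [585.10891831 -45.58134777  80.        ] [717.72781143 -41.82125127  80.        ] [ 652.40897778 -133.76867248   80.        ] [594.04502287 -40.39870759] [713.21445324 -45.2449706 ]
100 [590.70608803 -44.97138917 100.        ] [712.78373469 -41.5101649  100.        ] [ 652.65678514 -126.14912195  100.        ] [597.08749614 -40.10117487] [709.96135405 -44.69141585]
120 [596.30325775 -44.36143057 120.        ] [707.83965794 -41.19907853 120.        ] [ 652.90459251 -118.52957141  120.        ] [600.1299694  -39.80364216] [706.70825486 -44.1378611 ]
```

Run:
```python
from h import *
import cv2
print("bar far",tri((248,230.5),(273.9,124.4)));print("bar near",tri((285.8,287.5),(274.6,175)))
for p in((652,-110,184),(654,-112,150),(654,-112,112)):
    for n in("scene","top"):
        i=arm.camera_info(n);c=np.array(i["R"])@p+np.array(i["t"]);u=np.array(i["intrinsics"])@c;print(n,p,u[:2]/u[2])
a=cv2.imread("pics/w1.png")[135:220,210:295];b=cv2.imread("pics/top0.png")[125:167,290:332];d=cv2.imread("pics/scene0.png")[240:310,190:260]
f=lambda x:cv2.resize((255*(np.clip(x/90.,0,1))**.6).astype(np.uint8),(260,260),interpolation=cv2.INTER_CUBIC)
cv2.imwrite("pics/c1.png",np.hstack([f(a),f(b),f(d)]))
```

```text
bar far (array([660.45126153, -53.97681244, 223.74639873]), np.float64(33.406382683437975))
bar near (array([639.41277193, -26.37743383,  24.04291282]), np.float64(50.24407699337307))
scene (652, -110, 184) [220.96354635 259.20214115]
top (652, -110, 184) [311.91086987 139.22987814]
scene (654, -112, 150) [222.26502196 275.16899722]
top (654, -112, 150) [310.14489742 144.38322876]
scene (654, -112, 112) [224.33722034 289.74038552]
top (654, -112, 112) [307.34056941 150.64437498]
```

View pics/c1.png

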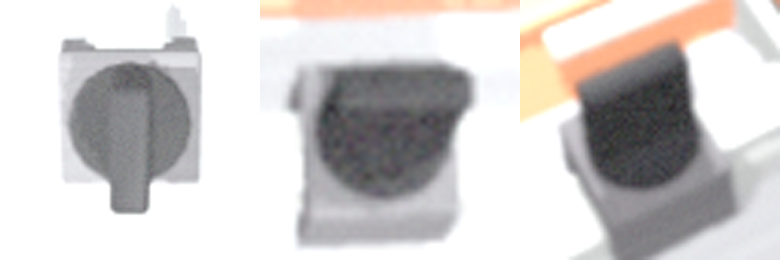

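The enhanced crop shows the wing's top face centred at w1 (252.3,184.3), at top (312,139) and at scene (220,258), with the disc centred at w1 (252,175). I'll check against where the TCP projects in w2 and use numbers where possible.

Run:
```python
from h import *
import cv2
s=arm.get_state();print(s["clock"],s["eef_pos"],s["grip_width"],s["finger_force"],s["qpos"])
P2=np.array([654.27,-112.58,155.0]);q2=np.array([0,.71228,.7019,0])
def proj(X,P,q):
    i=arm.camera_info("wrist");K=np.array(i["intrinsics"]);M=np.array(i["mount"]);R=Ro.from_quat(np.roll(q,-1)).as_matrix()
    c=M[:3,:3].T@(R.T@(np.array(X)-P)-M[:3,3]);th=np.arctan2(np.hypot(*c[:2]),c[2]);return (c[:2]/np.hypot(*c[:2])*th*K[0,0]+K[:2,2]).round(1)
print("tcp",proj(P2,P2,q2))
for z in(184,165,150,146,130,112):print(z,[proj((654,y,z),P2,q2) for y in(-91,-112,-133)])
im=cv2.imread("pics/w2.png")[165:320,170:330]
cv2.imwrite("pics/c2.png",cv2.resize((255*(np.clip(im/90.,0,1))**.6).astype(np.uint8),(640,600*31//30),interpolation=cv2.INTER_CUBIC)[:600])
```

```text
4.5 [ 654.25628081 -112.55018196  154.95650013] 3.533268030345328e-05 0.0 [-1.72623818e-01  4.52245208e-01  1.58352094e+00  8.13081788e-06
  1.10576929e+00 -1.58005653e-01]
tcp [249.6 221.7]
184 [array([248.5, 205.4]), array([249.1, 241.1]), array([249.7, 272.9])]
165 [array([248.6, 194.5]), array([249.2, 227.2]), array([249.7, 256.9])]
150 [array([248.7, 187.3]), array([249.2, 217.9]), array([249.7, 246.2])]
146 [array([248.7, 185.6]), array([249.2, 215.7]), array([249.7, 243.5])]
130 [array([248.8, 179.3]), array([249.3, 207.5]), array([249.7, 233.8])]
112 [array([248.9, 173.3]), array([249.3, 199.5]), array([249.7, 224.2])]
```

View pics/c2.png

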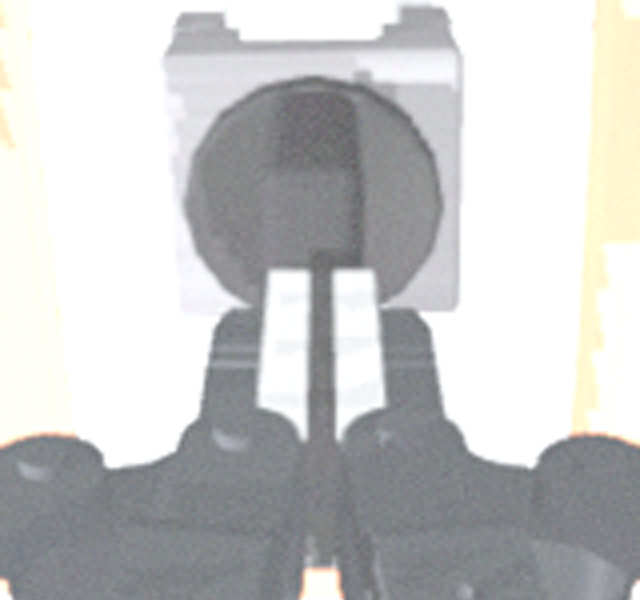

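The crop shows the fingers shut just above and behind the wing. The wing's top front edge is at w2 (247,207) and its foot at (249,187.5), so the wing is lower than I first measured. I'll triangulate that edge from w1 and w2.

Run:
```python
from h import *
P1=np.array([651.2,-109.3,281.9]);q1=np.array([-1e-3,.70676,.70746,-4e-4])
P2=np.array([654.27,-112.58,155.0]);q2=np.array([0,.71228,.7019,0])
for z in range(100,190,8):
    print(z,"front top w1 y",wr(252.3,164.4,z,P1,q1)[1].round(1),"w2",wr(247,207,z,P2,q2)[1].round(1),"rear w1",wr(252.3,204.3,z,P1,q1)[1].round(1),"| foot w2 y",wr(249,187.5,z,P2,q2)[1].round(1),"| disc centre w1",wr(252.2,174.9,z,P1,q1)[1].round(1),"w2",wr(248.1,213,z,P2,q2)[1].round(1),"w1 wing x",wr(252.3,184,z,P1,q1)[0].round(1), "width w2",(wr(257.5,207,z,P2,q2)-wr(236.2,207,z,P2,q2))[0].round(1))
```

```text
100 front top w1 y -109.9 w2 -122.6 rear w1 -161.9 | foot w2 y -105.8 | disc centre w1 -123.2 w2 -127.9 w1 wing x 654.0 width w2 17.7
108 front top w1 y -108.2 w2 -119.7 rear w1 -159.1 | foot w2 y -103.4 | disc centre w1 -121.2 w2 -124.8 w1 wing x 654.0 width w2 17.1
116 front top w1 y -106.5 w2 -116.7 rear w1 -156.2 | foot w2 y -101.1 | disc centre w1 -119.3 w2 -121.7 w1 wing x 653.9 width w2 16.4
124 front top w1 y -104.9 w2 -113.8 rear w1 -153.4 | foot w2 y -98.7 | disc centre w1 -117.3 w2 -118.6 w1 wing x 653.9 width w2 15.8
132 front top w1 y -103.2 w2 -110.9 rear w1 -150.6 | foot w2 y -96.4 | disc centre w1 -115.3 w2 -115.5 w1 wing x 653.8 width w2 15.2
140 front top w1 y -101.5 w2 -108.0 rear w1 -147.7 | foot w2 y -94.0 | disc centre w1 -113.4 w2 -112.4 w1 wing x 653.8 width w2 14.6
148 front top w1 y -99.8 w2 -105.0 rear w1 -144.9 | foot w2 y -91.7 | disc centre w1 -111.4 w2 -109.3 w1 wing x 653.7 width w2 14.0
156 front top w1 y -98.2 w2 -102.1 rear w1 -142.0 | foot w2 y -89.4 | disc centre w1 -109.4 w2 -106.2 w1 wing x 653.7 width w2 13.4
164 front top w1 y -96.5 w2 -99.2 rear w1 -139.2 | foot w2 y -87.0 | disc centre w1 -107.4 w2 -103.1 w1 wing x 653.6 width w2 12.8
172 front top w1 y -94.8 w2 -96.3 rear w1 -136.4 | foot w2 y -84.7 | disc centre w1 -105.5 w2 -100.0 w1 wing x 653.6 width w2 12.2
180 front top w1 y -93.1 w2 -93.3 rear w1 -133.5 | foot w2 y -82.3 | disc centre w1 -103.5 w2 -96.8 w1 wing x 653.5 width w2 11.6
188 front top w1 y -91.5 w2 -90.4 rear w1 -130.7 | foot w2 y -80.0 | disc centre w1 -101.5 w2 -93.7 w1 wing x 653.5 width w2 11.0
```

Length, disc centre and foot agree on a wing top at z≈152, disc top ≈114 and axis y≈−119; the shut tips at 155 passing over it fits that too. I'll reopen, go lower and regrip.

Call:
send_rows(deltas=[[[0,0,-0.02],[0,0,0]],[[-0.012,0,0],[0,0,0]],[[0,0,0],[0,0,0]],[[0,0,0],[0,0,0]]], claw=60)

```text
clock: 5.0
eef_pos: [654.0, -118.6, 164.7]
orientation: [-0.0, 0.712, 0.702, -0.0]
ft_force: [-0.4, 0.4, -0.2]
grip_width: 0.705
finger_force: 0.0
```

Call:
send_rows(deltas=[[[0,0,0.03],[0,0,0]],[[0,0,0.03],[0,0,0]],[[0,0,0.025],[0,0,0]],[[0,0,0],[0,0,0]]])

```text
clock: 5.5
eef_pos: [653.1, -118.3, 120.5]
orientation: [-0.001, 0.712, 0.702, -0.001]
ft_force: [0.7, 0.0, 0.4]
grip_width: 0.699
finger_force: 0.0
```

Call:
send_rows(deltas=[[[0,0,0],[0,0,0]],[[0,0,0],[0,0,0]],[[0,0,0],[0,0,0]],[[0,0,0],[0,0,0]]], claw=0, squeeze=40)

```text
clock: 6.0
eef_pos: [653.2, -118.6, 123.2]
orientation: [-0.001, 0.712, 0.702, -0.001]
ft_force: [-6.5, 0.1, 6.3]
grip_width: 0.155
finger_force: 40.0
```

Gripped: 13 mm opening and 40 N. I'll relax the side load slightly and slide along +y.

Call:
send_rows(deltas=[[[0,-0.002,-0.004],[0,0,0]],[[0.02,0,0],[0,0,0]],[[0.02,0,0],[0,0,0]],[[0.02,0,0],[0,0,0]]])

```text
clock: 6.5
eef_pos: [652.6, -87.6, 123.4]
orientation: [-0.001, 0.712, 0.702, -0.001]
ft_force: [0.8, -2.3, -14.9]
grip_width: 0.159
finger_force: 40.0
```

Call:
send_rows(deltas=[[[0.015,0,0],[0,0,0]],[[0.015,0,0],[0,0,0]],[[0.01,0,0],[0,0,0]],[[0,0,0],[0,0,0]]])

```text
clock: 7.0
eef_pos: [652.5, -67.5, 123.5]
orientation: [-0.001, 0.712, 0.702, -0.001]
ft_force: [-5.8, 1.9, -19.9]
grip_width: 0.156
finger_force: 39.4
```

Run:
```python
from h import *
import cv2
s=arm.get_state();print(s["clock"],s["eef_pos"],s["ft_force"],s["ft_torque"],s["grip_width"],s["finger_force"])
a=arm.snapshot("top")[100:200,170:380,::-1];b=arm.snapshot("wrist")[:,:,::-1]
a=cv2.resize(a,(630,300),interpolation=cv2.INTER_CUBIC);b=cv2.resize(b[0:250,130:380],(300,300))
cv2.imwrite("pics/s1.png",cv2.resize(np.hstack([a,b]),(800,258)))
```

```text
7.0 [652.53220377 -67.53843429 123.5071565 ] [ -5.75586191   1.9307548  -19.93863859] [0.07707091 0.61305213 0.05011579] 0.15586039012731567 39.380545020103455
```

View pics/s1.png

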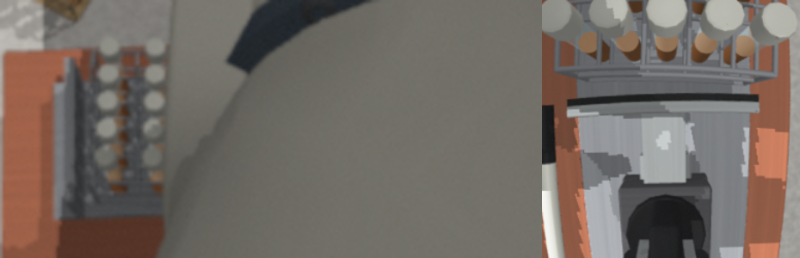

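The picture shows the carriage moving with the hand: the bar (row ~100 in the wrist crop) is now close to the still-upright rack (front wire at row ~75). I'll relax the upward pull and advance in smaller steps.

Call:
send_rows(deltas=[[[0.01,-0.002,0.003],[0,0,0]],[[0.01,0,0],[0,0,0]],[[0.005,0,0],[0,0,0]],[[0,0,0],[0,0,0]]])

```text
clock: 7.6
eef_pos: [652.5, -56.4, 123.4]
orientation: [-0.0, 0.712, 0.702, -0.0]
ft_force: [-7.0, -1.4, -12.5]
grip_width: 0.155
finger_force: 40.6
```

Call:
send_rows(deltas=[[[0.008,0,0],[0,0,0]],[[0.008,0,0],[0,0,0]],[[0,0,0],[0,0,0]]])

```text
clock: 7.98
eef_pos: [652.5, -48.4, 123.4]
orientation: [-0.0, 0.712, 0.702, -0.001]
ft_force: [-6.7, -1.1, -12.7]
grip_width: 0.157
finger_force: 40.7
```

Call:
send_rows(deltas=[[[0.006,0,0],[0,0,0]],[[0.004,0,0],[0,0,0]],[[0,0,0],[0,0,0]]])

```text
clock: 8.35
eef_pos: [652.5, -46.1, 123.5]
orientation: [0.001, 0.712, 0.702, -0.002]
ft_force: [-7.5, -12.3, -11.9]
grip_width: 0.156
finger_force: 40.7
```

Call:
send_rows(deltas=[[[0.003,0,0],[0,0,0]],[[0,0,0],[0,0,0]]])

```text
clock: 8.6
eef_pos: [652.5, -46.1, 123.5]
orientation: [0.002, 0.712, 0.702, -0.003]
ft_force: [-7.4, -18.1, -12.5]
grip_width: 0.158
finger_force: 40.6
```

Run:
```python
from h import *
import cv2
s=arm.get_state();print(s["clock"],s["eef_pos"],s["ft_force"],s["ft_torque"],s["grip_width"],s["finger_force"])
A=[cv2.resize(x[105:195,180:270],(260,260),interpolation=cv2.INTER_CUBIC) for x in(cv2.imread("pics/top0.png"),arm.snapshot("top")[:,:,::-1])]
b=arm.snapshot("wrist")[:,:,::-1]
cv2.imwrite("pics/s2.png",np.hstack(A+[cv2.resize(b[0:250,130:380],(260,260))]))
```

```text
8.6 [652.46334493 -46.0664593  123.46537787] [ -7.3904592  -18.14051601 -12.52462338] [-3.212629    1.26194717  0.07219696] 0.15756899660188237 40.61636030673981
```

View pics/s2.png

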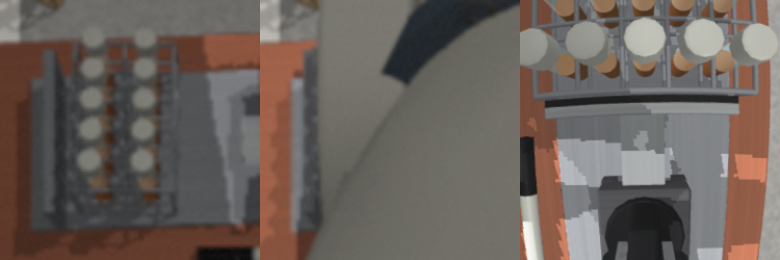

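The bar is against the upright rack, and the hand stays at y=−46.1 while the load rises to 18 N, so the rack is stopped against the fence. I'll keep the preload and turn clockwise (tool +z).

Call:
send_rows(deltas=[[[0,0,0],[0,0,0.09]],[[0,0,0],[0,0,0.09]],[[0,0,0],[0,0,0.09]],[[0,0,0],[0,0,0.09]],[[0,0,0],[0,0,0]]])

```text
clock: 9.32
eef_pos: [648.6, -45.0, 123.4]
orientation: [-0.0, 0.88, 0.474, -0.005]
ft_force: [-21.8, -14.4, -1.1]
grip_width: 0.154
finger_force: 42.2
```

Call:
send_rows(deltas=[[[0,0,0],[0,0,0.09]],[[0,0,0],[0,0,0.09]],[[0,0,0],[0,0,0.09]],[[0,0,0],[0,0,0.09]],[[0,0,0],[0,0,0]]])

```text
clock: 9.95
eef_pos: [646.0, -42.1, 123.4]
orientation: [-0.001, 0.978, 0.21, -0.007]
ft_force: [-32.8, -2.1, 7.2]
grip_width: 0.152
finger_force: 43.4
```

Run:
```python
from h import *
s=arm.get_state();print(s["clock"],s["eef_pos"],s["ft_force"],s["ft_torque"],s["grip_width"],s["finger_force"],s["qpos"])
R=Ro.from_quat(np.roll(s["orientation"],-1)).as_matrix();print("cw angle from +y",np.arctan2(R[0,0],R[1,0]),R[:,2])
```

```text
9.95 [645.98159489 -42.07035772 123.39381381] [-32.7954517   -2.12836561   7.23239841] [-3.69580363e-01  5.26248099e+00  1.92893737e-04] 0.15202097402963896 43.441396951675415 [-6.67347085e-02  4.68461846e-01  1.63505521e+00 -1.22255906e-03
  1.05203367e+00  1.08176498e+00]
cw angle from +y 1.1478500615825353 [-1.39970222e-02 -1.28603005e-04 -9.99902029e-01]
```

The knob is past 1.1 rad. The tool sat about 7 mm behind the axis, which gives the side load, so I'll relieve that and add about 0.13 rad.

Call:
send_rows(deltas=[[[-0.007,-0.003,0],[0,0,0.02]],[[-0.007,-0.003,0],[0,0,0.03]],[[0,0,0],[0,0,0.035]],[[0,0,0],[0,0,0]]])

```text
clock: 10.45
eef_pos: [645.6, -41.2, 123.5]
orientation: [-0.0, 0.989, 0.145, 0.0]
ft_force: [-5.2, 2.0, -12.7]
grip_width: 0.157
finger_force: 40.5
```

Run:
```python
from h import *
s=arm.get_state();print(s["clock"],s["eef_pos"],s["ft_force"],s["ft_torque"],s["grip_width"],s["finger_force"])
R=Ro.from_quat(np.roll(s["orientation"],-1)).as_matrix();print(np.arctan2(R[0,0],R[1,0]),R[:,2])
```

```text
10.45 [645.55017392 -41.185109   123.49513858] [ -5.18236381   2.04678199 -12.65739348] [ 0.29540577  0.95027317 -0.04114822] 0.1572137222319846 40.50258278846741
1.280211366758524 [-5.79972032e-05  8.48374714e-04 -9.99999638e-01]
```

Angle 1.28 rad with small forces. Release and retreat upward.

Call:
send_rows(deltas=[[[0,0,0],[0,0,0]],[[0,0,0],[0,0,0]],[[0,0,0],[0,0,0]]], claw=50)

```text
clock: 10.82
eef_pos: [647.3, -41.7, 124.5]
orientation: [0.0, 0.989, 0.145, 0.002]
ft_force: [1.4, -0.1, 0.3]
grip_width: 0.585
finger_force: 0.0
```

Call:
send_rows(deltas=[[[0,0,-0.04],[0,0,0]],[[0,0,-0.08],[0,0,0]],[[0,0,-0.1],[0,0,0]],[[0,0,-0.1],[0,0,0]],[[0,0,-0.04],[0,0,0]]])

```text
clock: 11.45
eef_pos: [647.3, -41.6, 308.6]
orientation: [0.001, 0.989, 0.145, 0.003]
ft_force: [-0.1, -0.0, -0.8]
grip_width: 0.587
finger_force: 0.0
```

Call:
send_rows(deltas=[[[-0.1,0,0],[0,0,0]],[[-0.1,0,0],[0,0,0]],[[-0.1,0,0],[0,0,0]],[[-0.1,0,0],[0,0,0]],[[0,0,0],[0,0,0]]])

```text
clock: 12.08
eef_pos: [451.8, -99.7, 304.8]
orientation: [0.001, 0.989, 0.145, 0.001]
ft_force: [1.1, 0.1, 0.7]
grip_width: 0.586
finger_force: 0.0
```

Run:
```python
from h import *
import cv2
s=arm.get_state();print(s["clock"],s["eef_pos"],s["ft_force"],s["grip_width"])
im=arm.snapshot("top")[:,:,::-1];cv2.imwrite("pics/top9.png",im)
def row(i,r):return ''.join('#' if x<30 else '+' if x<60 else '-' if x<110 else '.' for x in i.max(2)[r,175:365])
o=cv2.imread("pics/top0.png")
for r in range(120,184,4):print(r,row(o,r));print('   ',row(im,r))
# black knob blob: centroid and wing axis
m=np.zeros(im.shape[:2],np.uint8);m[110:190,240:340]=(im[110:190,240:340].max(2)<35)
k,l,st,ce=cv2.connectedComponentsWithStats(m);j=1+st[1:,4].argmax();print(st[j],ce[j])
# rack caps: bright grey, low saturation
for n,i in(("before",o),("after",im)):
    g=cv2.HoughCircles(cv2.cvtColor(i,6)[100:190,190:260].copy(),cv2.HOUGH_GRADIENT,1,8,param1=80,param2=9,minRadius=3,maxRadius=7)
    print(n,None if g is None else (g[0,:,:2]+[190,100]).round().astype(int).tolist())
```

```text
12.075 [451.82042854 -99.6936011  304.75033372] [1.06126334 0.11346452 0.74088267] 0.5859578578168071
120 ---.-------------------------------....--------------....------------------......................-----...................----------------------...............................................
    ...................................-................-------.................................................................................................................-+++++++++++++++++
124 ----------------------------------------------------------------------------....................--...-...................-----------------------.................................--...........
    ......................----..-------.....-.....------......--..............................................................................................................-+++++++++++++++++++
128 ------------------------+---------.......-----------.......-------------------...-----.--------++-...---------...........------------------------.............................................
    ...................
[... 4930 characters left out ...]
-----------.----------------........................................................................................
    ...................---------------------------------------------................................-.............................................................-+++++++++++++++++++++++++++++++
[263 131  20  27 377] [272.38992042 145.74005305]
before [[212, 138], [230, 128], [212, 176], [210, 160], [212, 150], [230, 138], [238, 178], [228, 160], [230, 150], [230, 118], [212, 116], [220, 164], [212, 128]]
after [[206, 150], [228, 168], [232, 160], [204, 130], [222, 128], [224, 160], [204, 118], [244, 170], [206, 178], [224, 150], [204, 162], [224, 140], [206, 140], [222, 118]]
```

The rack's caps all moved evenly about 6–7 px (≈12 mm) toward the fence, with rows unchanged, so it is still upright. The bar sits against the rack and the wing lies across the rail. Handing in.

```bash
python3 -c "
from plant import arm
print(arm.close_job())"
```

```text
the job is handed in; nothing more can be done
None
```

The rack is held between the bar and the fence and still upright, the knob is turned clockwise to about 1.28 rad (tight is above 1.0), the gripper is clear, and the job was handed in at about 12 s; no verdict came back.

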